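# Screw the lid on the clamped canister

## Robot

A 6-joint arm with a two-finger parallel gripper is mounted at the origin on a cart in front of the work surface, level with it; the furniture and walls round the work are solid. World frame = base frame: x ahead of the robot, y to its left, z up, the work surface at z = 0. Lengths are in m, angles in rad, forces in N, time in s.
With the tool pointing down it reaches from about 0.35 to 0.975 m from the base axis. Payload 4.9 kg.
Tool frame: the origin (TCP) lies at the very end of the fingers, on their centre line; the grasp point (between the pads) lies 19 mm behind it; z points along the fingers, y is the line along which they close (so a half turn about z gives the same grasp; the last joint's range is limited). The gripper opens to 85 mm and grips with 20 to 120 N. Pads are 22 mm wide; open, the fingers measure 114 mm over their backs; the gripper's body (76 mm by 85 mm) begins 54 mm behind the grasp point. The pads swing forward as they close: fully open they stand 13 mm farther back than shut.
Start: joints at [-1.412, 0.053, 1.613, -0, 1.476, -0.119], TCP at [0.171, -0.601, 0.231] pointing down, gripper open.
Joint ranges: [-3.01, 3.01], [-1.01, 2.22], [0.06, 2.58], [-1.02, 4.17], [0.09, 2.62], [-3.14, 3.14]. Speed limits (rad/s): [2.57, 2.57, 3.14, 3.14, 3.14, 3.14].

## Interface

Orientations are given as a rotation vector (axis times angle).
In Python, from plant import ctrl, get_image, get_calibration, order, models gives the robot as it stands. The module is installed in compiled form; this text tells all that it offers.
- The arm moves only by the tool move_arm, never from a script. Its arguments are lists of equal length, an entry for each row: "rotation": the turn, a rotation vector about the tool's x, y, z in rad, a list of three; "translation": the shift along the tool's x, y, z in cm, a list of three; "fingers": the closure in counts, from 0 (fully open) to 255 (shut). A call has 1 to 20 rows; each row shifts and turns the commanded pose from where the row before left it, along the tool's axes as they then stand; what a row does not reach is not made up. A row lasts 1/12 s, in which the tool goes at most 41.7 mm and 7.16 degrees, less where a joint would pass 70% of its speed; a pose out of reach is approached as far as the arm can. A call is refused whole if a number of a shift passes 4.17 or a number of a turn 0.125, either way. A call with a gripper value outside its range is refused whole. The fingers move at their own pace and stop on an object; "newtons" is the grip in N (left out, the last holds). Time passes only in rows, so rows that do not move let the fingers close. It gives the time, the measured TCP pose, the force, the opening and the grip force at its end, in the units of the state.
- ctrl.get_state(): the state, without advancing time (a new reading comes with each control period).
- get_image(name): name is "scene" or "top"; returns the picture (400x640x3 uint8, red, green, blue); there is no depth.
- get_calibration(name): a dict with "intrinsics" (3x3 intrinsics, pixels), "rvec" (rotation vector, rad) and "tvec" (3), from world to camera coordinates, as OpenCV has them. Camera axes: x right, y down, z forward; pixel columns grow to the right and rows downward; lengths in m; the calibration is good to about 2 mm. A picture is of the moment at which its call begins. get_calibration takes no time and is no camera call.
- order.job_done(): hands the job in; it is judged then, once.
Trained networks look in the newest picture that a camera, given by its name, has taken for a name from the list of things; names that differ only in an ending like _2 or _b are one class to them, and where a whole thing is asked for, a point or a joint stands for the part that bears it (a point fixed in the world has none). Each returns a list of dicts, best first, with "p" (0 to 1); they miss things now and then, are a little off and sometimes report something else, mostly with a low value. They report only what shows in the picture. A call takes as long as a camera call. They do not tell look-alikes from the thing itself.
- models.spot_in(camera, label): "extent" ([left, top, right, bottom] in pixels, round what is visible of it).
- models.silhouettes(camera, label): "pixels" (400x640 bool, what is visible of it) and "extent" ([left, top, right, bottom] in pixels, round what is visible of it).
The state is a dict: "time": time; "joint_positions": joint angles; "joint_velocities": joint speeds; "effort": joint torques, N m; "ee_pos": TCP position; "ee_rot": TCP orientation; "contact_force": force on the tool from outside, world axes, zero at the start; "ft_torque": the same for the moment, N m; "finger_gap": finger opening in m; "grip_force": force on a finger pad.
Only numpy, scipy, OpenCV 4.12 (cv2) and the standard library are available. Lean on these libraries where they do the work, as an engineer would, in place of code of your own. Each camera call takes 0.05 s, during which the arm holds its last target. There are 200 camera calls.

## Task

Take the lid out of its channel, set it on the neck of the clamped canister so that it rides on top of the thread, and let go of it. Then take it again by the grip on its top, turn it back (anticlockwise from above) until it drops into the thread, and screw it forward (clockwise) until it comes to its stop, fully home. Let go, and leave the other things where they are.

Things in the scene. Friction and masses are not known exactly. Their poses are not given: they have to be found in the camera images.
- lid: Loose round grey plastic screw lid, fluted rim, 56 mm diameter, 33 mm high plus the grip on top, about 0.12 kg. Origin: centre of its underside; z up, x along the grip. Inside are two opposite thread lugs (a half turn makes no difference) and a tapered plug for the neck's bore: set down within 3 mm of the neck's axis, it finds its place. It starts upright on the channel's floor.
- lid_grip (a point): Centre of the block-shaped grip on the lid's top: 50 mm along the lid's x, 36 mm along its y, 18 mm high (33 to 51 mm above the lid's origin), rounded edges. In the channel it lies lengthwise within 15 degrees and the walls leave too little room for fingers beside it: there take the lid by its rim, fingers along the channel.
- canister: White canister fixed in a wooden clamp (round foot 124 mm across, 10 mm high). Origin: centre of the foot's underside, on the upright axis. Body 58 mm diameter up to the shoulder at 70 mm. Let a be the angle from the canister's x to the lid's x, anticlockwise from above, modulo a half turn. The lid is home at a = 0, origin 71 mm above the canister's: there it stops.
- neck (a point): On the axis at the upper edge of the 45 mm wide thread, 88 mm above the bench; the bare neck (35 mm wide) ends at 100 mm. Set on with a from 20 to 85 degrees, the lid rides on the thread, its origin 81 to 84 mm up; a tooth stops it going forward past a = 15. Turned back past about a = 118 it drops to 76 mm by its own weight if held loosely; a wall stops it at a = 130. Turned forward it then sinks by itself 2.2 mm a radian to a = 0. Needs little force.
- cheek (a point): Middle of the top of one of the clamp's two upright cheeks, 94 mm above the bench, in the direction -30 degrees from the canister's x; the other is opposite. Each is 42 mm wide and 10 mm thick, inner face 34 mm from the axis. Fingers on the lid's rim fit only along the line square to the cheeks; set on with its grip along that line, the lid has a = 60 and rides on the thread.
- channel: Wooden channel fixed on the bench in which the lid starts, 124 mm long (its x), open at both ends, inside width 62 mm, walls 6 mm thick and 58 mm high, floor 6 mm thick. Origin: centre of its underside.
- label_roll: Bystander: white label roll standing on end, 66 mm diameter, 60 mm high; origin at the centre of its underside. Leave it alone.
- tin: Bystander: round aluminium tin, 62 mm diameter, 22 mm high; origin at the centre of its underside. Leave it alone.
- kraft_box: Bystander: small closed brown box, 52x68x36 mm; origin at the centre of its underside. Leave it alone.
Not all that is in view belongs to the job. What is shaped like the lid but black or orange is not meant.

How it is judged:
On the way, in this order (a step that is already met when the one before it is completed fails the run):
1. The lid rides on top of the canister's thread and has been let go (horizontal distance between lid and canister below 0.005 m and angle between lid's own z axis and vertical below 0.12 rad and z of lid in the frame of canister between 0.079 and 0.086 m and contact force between the fingers and lid below 0.05 N), for 0.2 s.
2. Turned back, the lid has dropped into the thread (horizontal distance between lid and canister below 0.005 m and angle between lid's own z axis and vertical below 0.12 rad and z of lid in the frame of canister between 0.074 and 0.0778 m), for 0.1 s.
3. The lid is screwed home to its stop (horizontal distance between lid and canister below 0.005 m and angle between lid's own z axis and vertical below 0.12 rad and z of lid in the frame of canister below 0.0725 m and angle between the x axis of lid and the x axis of canister, either way round below 0.2 rad), for 0.2 s.
At the end, for the whole second after the job is handed in: The lid sits level (within 0.12 rad) on the canister's axis (within 5 mm), screwed home: its origin 69 to 72.5 mm above the canister's and its grip within 0.2 rad of the stop (the canister's x), at rest and let go (all of step 3 and z of lid in the frame of canister above 0.069 m and linear speed of lid below 0.02 m/s and contact force between the fingers and lid below 0.05 N); the robot touches nothing.
It fails at once if A bystander (label roll, tin or kraft box) is moved by more than 30 mm (distance of any of label_roll, tin, kraft_box from where it was at the start of the episode above 0.03 m).
It also fails if it takes over 72 s, if anything falls off the work surface, if the arm or the gripper's body presses on something with over 40 N, if the wrist force passes 120 N, or if a joint passes its speed limit or range.

## Working session

There is one attempt and no reset: what is moved stays moved. The work goes in short steps, Python scripts to look and compute and a tool call to move; the robot and the scene stay as the last step left them, time stands still between calls to the robot, and variables do not carry over. Pictures are saved under pics/ and viewed, at most 10 in all, crops included, and the job is handed in when it is done.

Besides the shell and the picture viewer there is one more tool, called after "Call:" by a JSON object that holds its "name" and its "arguments", one argument or row to a line. move_arm: Moves the arm, as the interface text tells. Its arguments: {"type":"object","properties":{"rotation":{"type":"array"},"translation":{"type":"array"},"fingers":{"type":"array"},"newtons":{"type":"number"}},"required":["rotation","translation","fingers"]}

```bash
mkdir -p pics
cat > h.py <<'E'
import numpy as np, cv2
from plant import ctrl,get_image,get_calibration,order,models
def cal(c):
    k=get_calibration(c); return np.array(k["intrinsics"],float),np.array(k["rvec"],float).reshape(3),np.array(k["tvec"],float).reshape(3)
def proj(c,P):
    K,r,t=cal(c); return cv2.projectPoints(np.array(P,float).reshape(-1,1,3),r,t,K,None)[0].reshape(-1,2)
def back(c,uv,z):
    K,r,t=cal(c); R=cv2.Rodrigues(r)[0]; o=-R.T@t
    uv=np.array(uv,float).reshape(-1,2)
    d=(R.T@np.linalg.inv(K)@np.c_[uv,np.ones(len(uv))].T).T
    return o+d*((z-o[2])/d[:,2])[:,None]
def save(c,n,crop=None,s=1):
    im=get_image(c)
    if crop: im=im[crop[1]:crop[3],crop[0]:crop[2]]
    im=cv2.resize(im,None,fx=s,fy=s,interpolation=cv2.INTER_CUBIC)
    cv2.imwrite(f"pics/{n}.png",im[:,:,::-1]); return im
E
python3 - <<'E'
from h import *
for c in("scene","top"):
    save(c,c+"0"); K,r,t=cal(c);R=cv2.Rodrigues(r)[0];print(c,K[0,0],(-R.T@t).round(3))
    for l in("lid","canister","channel","label_roll","tin","kraft_box"):
        print(l,[(round(d["p"],2),np.round(d["extent"]).astype(int).tolist()) for d in models.spot_in(c,l)][:4])
s=ctrl.get_state();print(s)
a=cv2.imread("pics/scene0.png");b=cv2.imread("pics/top0.png")
E
```

```text
scene 477.52410268031156 [-0.419  0.576  0.691]
lid [(0.68, [330, 178, 345, 202])]
canister [(0.6, [234, 210, 284, 265])]
channel []
label_roll [(0.97, [270, 181, 296, 211])]
tin [(0.8, [336, 236, 363, 252])]
kraft_box [(0.55, [189, 211, 214, 236])]
top 385.7666687268445 [0.41  0.024 1.027]
lid [(0.87, [414, 233, 441, 256]), (0.74, [360, 173, 381, 196]), (0.6, [374, 223, 398, 242]), (0.21, [364, 208, 403, 259])]
canister [(0.82, [227, 202, 276, 248]), (0.53, [313, 262, 339, 283])]
channel [(0.79, [365, 208, 402, 260]), (0.42, [228, 202, 276, 249])]
label_roll [(0.67, [295, 152, 322, 177])]
tin [(0.62, [315, 261, 334, 282]), (0.32, [361, 208, 403, 258])]
kraft_box [(0.55, [203, 148, 236, 181])]
{'time': 0.7, 'joint_positions': array([-1.41198589e+00,  5.26513931e-02,  1.61286270e+00, -1.24223793e-05,
        1.47604096e+00, -1.18994386e-01]), 'joint_velocities': array([-0.00057452,  0.00115232, -0.00080531, -0.00124792,  0.00082093,
       -0.00055364]), 'effort': array([-1.65758684e-04, -3.93548441e+01, -3.70371687e+01, -1.43877169e-04,
        3.50428600e-04,  1.80242466e-05]), 'ee_pos': array([ 0.17140147, -0.60102309,  0.23135605]), 'ee_rot': array([ 3.11129686e+00,  4.34969513e-01, -1.82455989e-05]), 'contact_force': array([ 0.1086999 ,  0.54774859, -0.16974485]), 'ft_torque': array([-0.00753856, -0.04511398,  0.02718396]), 'grip_force': 0.0, 'finger_gap': 0.08548191700426268}
```

View pics/top0.png

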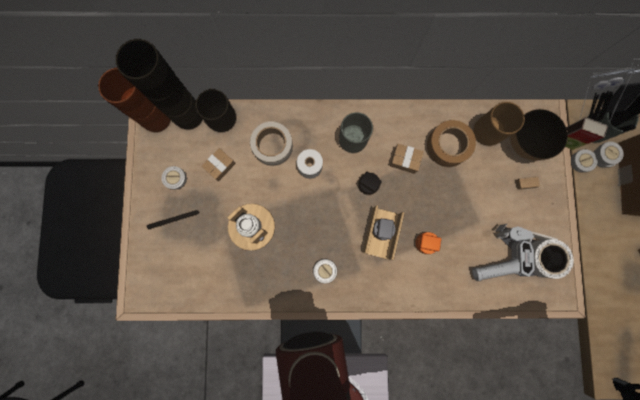

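View pics/scene0.png

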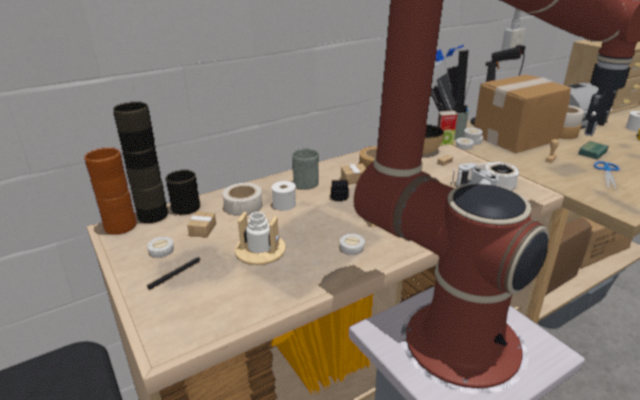

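Run:
```python
import cv2
b=cv2.imread("pics/top0.png")
cv2.imwrite("pics/top0c.png",cv2.resize(b[140:290,190:450],None,fx=3,fy=3,interpolation=cv2.INTER_CUBIC))
```

```text
(no output)
```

View pics/top0c.png

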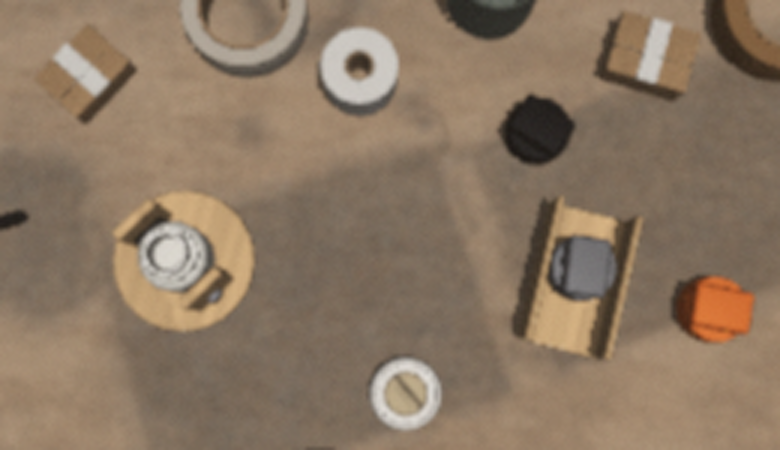

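The three lid-shaped things in the top view are black at (369,183), orange at (429,243) and grey at (384,229). Only the grey one stands inside the wooden channel, and the enlarged crop confirms it. The clamp and canister are at about (250,226). Next I measure these.

```bash
cat > meas.py <<'E'
from h import *
from scipy.optimize import least_squares
def f(x,y): return [190+(x+.5)/3-.5,140+(y+.5)/3-.5]
print("foot",back("top",f(184,261),.01)); print("neck",back("top",f(170,250),.1))
print("cheeks",back("top",[f(142,220),f(208,287)],.094))
print("grip",back("top",f(590,266),.055))
w=back("top",[f(558,198),f(522,336),f(640,218),f(606,357)],.058);print("walls",w)
for l in("lid","canister","channel"):
    for d in models.silhouettes("top",l)[:4]:
        m=d["pixels"].astype(np.uint8);c,s,a=cv2.minAreaRect(np.argwhere(m)[:,::-1].astype(np.float32))
        print(l,round(d["p"],2),np.round(c,1),np.round(s,1),a,m.sum())
E
python3 - <<'E'
from h import *
get_image("top")
import meas
E
```

```text
foot [[0.47895069 0.19270766 0.01      ]]
neck [[0.48170713 0.18909379 0.1       ]]
cheeks [[0.5065264  0.21326757 0.094     ]
 [0.45233557 0.15909854 0.094     ]]
grip [[ 0.47055455 -0.15564689  0.055     ]]
walls [[ 0.52785451 -0.12958376  0.058     ]
 [ 0.41242602 -0.09690524  0.058     ]
 [ 0.51067172 -0.19842614  0.058     ]
 [ 0.39487535 -0.16633681  0.058     ]]
lid 0.89 [368.8 183.7] [20.5 21.2] 45.0 371
lid 0.78 [384.  229.5] [21. 22.] 90.0 400
lid 0.69 [428.  243.5] [21. 24.] 90.0 451
lid 0.43 [383.  233.1] [32.4 46.9] 12.528807640075684 1045
canister 0.98 [251. 227.] [46. 46.] 90.0 1766
channel 0.67 [383.7 233.2] [31.9 48.2] 13.495734214782715 1045
```

```bash
cat > ov.py <<'E'
from h import *
def circ(x,y,z,r,n=60):
    a=np.linspace(0,2*np.pi,n); return np.c_[x+r*np.cos(a),y+r*np.sin(a),0*a+z]
def box(x,y,z,lx,ly,th,dx=0,dy=0):
    c,s=np.cos(th),np.sin(th); p=np.array([[1,1],[-1,1],[-1,-1],[1,-1],[1,1]])*[lx/2,ly/2]+[dx,dy]
    return np.c_[x+p[:,0]*c-p[:,1]*s,y+p[:,0]*s+p[:,1]*c,np.full(5,z)]
def draw(cam,im,curves,crop,s):
    o=cv2.resize(im[crop[1]:crop[3],crop[0]:crop[2]],None,fx=s,fy=s,interpolation=cv2.INTER_CUBIC)[:,:,::-1].copy()
    for P,col in curves:
        q=((proj(cam,P)-[crop[0],crop[1]]+.5)*s-.5)
        cv2.polylines(o,[np.round(q*8).astype(np.int32)],False,col,1,cv2.LINE_AA,3)
    return o
E
cat > o1.py <<'E'
from ov import *
r=np.radians
cx,cy,cth=.480,.190,r(45); lx,ly=.4705,-.1545; gx,gy,gth=.4605,-.1475,r(-15.6)
G,R,B=(0,255,0),(0,0,255),(255,128,0)
can=[(circ(cx,cy,.01,.062),G),(circ(cx,cy,.1,.0175),R),(box(cx,cy,.094,.01,.042,cth,.039),B),(box(cx,cy,.094,.01,.042,cth,-.039),B)]
ch=[(box(gx,gy,.058,.124,.006,gth,0,s*.034),B) for s in(1,-1)]+[(circ(lx,ly,.039,.028),G),(box(lx,ly,.057,.05,.036,gth+r(7)),R)]
t=get_image("top");s=get_image("scene")
a=draw("top",t,can,(220,195,284,255),6);b=draw("top",t,ch,(352,200,416,268),6);c=draw("scene",s,can,(225,205,290,268),6)
h=max(map(len,(a,b)));pad=lambda i:cv2.copyMakeBorder(i,0,408-len(i),0,0,0)
cv2.imwrite("pics/o1.png",cv2.resize(np.hstack([pad(a),pad(b),pad(c)]),(800,280)))
cv2.imwrite("pics/o1full.png",np.hstack([pad(a),pad(b)]))
cv2.imwrite("pics/o1s.png",c)
E
python3 o1.py
```

```text
(no output)
```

View pics/o1full.png

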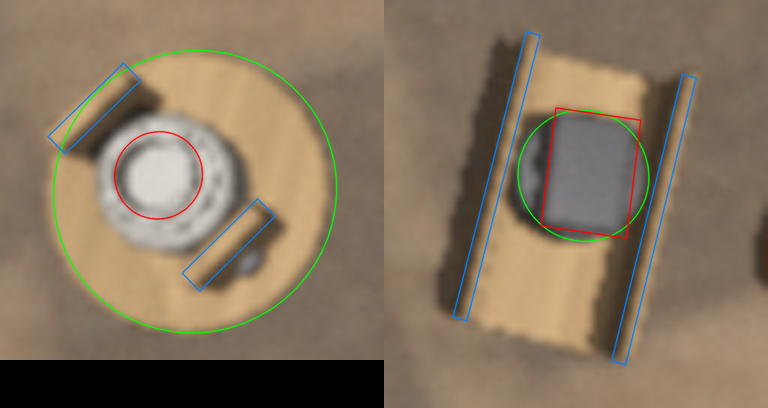

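View pics/o1s.png

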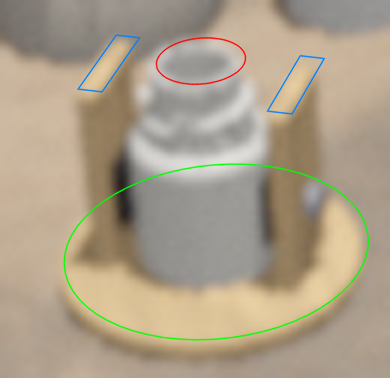

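The overlays agree with the picture. The canister axis is at (0.480, 0.190) with the cheeks at 45°. The channel axis is at -15.6°, and the lid is near (0.470, -0.153) with its grip at about -8°. I set out now.

Call:
{"name": "move_arm", "arguments": {
  "rotation": [
    [0, 0, 0],
    [0, 0, 0],
    [0, 0, 0],
    [0, 0, 0],
    [0, 0, 0],
    [0, 0, 0],
    [0, 0, 0],
    [0, 0, 0],
    [0, 0, 0],
    [0, 0, 0],
    [0, 0, 0],
    [0, 0, 0],
    [0, 0, 0],
    [0, 0, 0],
    [0, 0, 0],
    [0, 0, 0],
    [0, 0, 0],
    [0, 0, 0]
  ],
  "translation": [
    [2.28, -1.94, 0],
    [2.28, -1.94, 0],
    [2.28, -1.94, 0],
    [2.28, -1.94, 0],
    [2.28, -1.94, 0],
    [2.28, -1.94, 0],
    [2.28, -1.94, 0],
    [2.28, -1.94, 0],
    [2.28, -1.94, 0],
    [2.28, -1.94, 0],
    [2.28, -1.94, 0],
    [2.28, -1.94, 0],
    [2.28, -1.94, 0],
    [2.28, -1.94, 0],
    [2.28, -1.94, 0],
    [2.28, -1.94, 0],
    [2.28, -1.94, 0],
    [2.28, -1.94, 0]
  ],
  "fingers": [0, 0, 0, 0, 0, 0, 0, 0, 0, 0, 0, 0, 0, 0, 0, 0, 0, 0]
}}

```text
time: 2.5
ee_pos: [0.471, -0.1513, 0.2316]
ee_rot: [3.111, 0.435, 0.001]
contact_force: [-0.1, -0.6, 0.7]
finger_gap: 0.0852
grip_force: 0.0
```

Call:
{"name": "move_arm", "arguments": {
  "rotation": [
    [0, 0, -0.1134],
    [0, 0, -0.1134],
    [0, 0, -0.1134],
    [0, 0, -0.1134],
    [0, 0, -0.1134],
    [0, 0, -0.1134],
    [0, 0, -0.1134],
    [0, 0, -0.1134],
    [0, 0, -0.1134],
    [0, 0, 0],
    [0, 0, 0]
  ],
  "translation": [
    [0, 0, 0],
    [0, 0, 0],
    [0, 0, 0],
    [0, 0, 0],
    [0, 0, 0],
    [0, 0, 0],
    [0, 0, 0],
    [0, 0, 0],
    [0, 0, 0],
    [0, 0, 0],
    [0, 0, 0]
  ],
  "fingers": [0, 0, 0, 0, 0, 0, 0, 0, 0, 0, 0]
}}

```text
time: 3.42
ee_pos: [0.4703, -0.1527, 0.2314]
ee_rot: [2.505, 1.896, 0.0]
contact_force: [-0.4, 0.6, 0.1]
finger_gap: 0.0848
grip_force: 0.0
```

```bash
cat > go.py <<'E'
from h import *
def go(x,y,z,psi):
    s=ctrl.get_state(); R=cv2.Rodrigues(np.array(s["ee_rot"],float))[0]; p=s["ee_pos"]
    cur=np.degrees(np.arctan2(R[1,1],R[0,1]))
    d=(psi-cur+90)%180-90
    print("t",round(s["time"],2),"pos",np.round(p,4),"psi",round(cur,2),"tilt",round(np.degrees(np.arccos(-R[2,2])),2),"J6",round(s["joint_positions"][5],2),"F",np.round(s["contact_force"],1),"gap",round(s["finger_gap"],4),"grip",round(s["grip_force"],1))
    print("tool shift cm",np.round(R.T@(np.array([x,y,z])-p)*100,2),"turn z rad",round(-np.radians(d),4))
E
python3 -c "
from go import *
go(.470,-.1525,.12,-15.6)"
```

```text
t 3.42 pos [ 0.4703 -0.1527  0.2314] psi -15.77 tilt 0.01 J6 -0.19 F [-0.4  0.6  0.1] gap 0.0848 grip 0.0
tool shift cm [ 1.000e-02 -3.000e-02  1.114e+01] turn z rad -0.003
```

Call:
{"name": "move_arm", "arguments": {
  "rotation": [
    [0, 0, 0],
    [0, 0, 0],
    [0, 0, 0],
    [0, 0, 0],
    [0, 0, 0],
    [0, 0, 0],
    [0, 0, 0],
    [0, 0, 0],
    [0, 0, 0],
    [0, 0, 0],
    [0, 0, 0],
    [0, 0, 0],
    [0, 0, 0],
    [0, 0, 0],
    [0, 0, 0],
    [0, 0, 0],
    [0, 0, 0],
    [0, 0, 0],
    [0, 0, 0],
    [0, 0, 0]
  ],
  "translation": [
    [0, 0, 2.2],
    [0, 0, 2.2],
    [0, 0, 2.2],
    [0, 0, 2.2],
    [0, 0, 2.2],
    [0, 0, 2.2],
    [0, 0, 2.2],
    [0, 0, 1.4],
    [0, 0, 0.8],
    [0, 0, 0.5],
    [0, 0, 0.5],
    [0, 0, 0.5],
    [0, 0, 0.5],
    [0, 0, 0.5],
    [0, 0, 0.5],
    [0, 0, 0.5],
    [0, 0, 0.5],
    [0, 0, 0.5],
    [0, 0, 0.4],
    [0, 0, 0]
  ],
  "fingers": [0, 0, 0, 0, 0, 0, 0, 0, 0, 0, 0, 0, 0, 0, 0, 0, 0, 0, 0, 0]
}}

```text
time: 5.08
ee_pos: [0.4695, -0.1523, 0.0052]
ee_rot: [-2.501, -1.898, 0.001]
contact_force: [-0.8, -0.0, -0.3]
finger_gap: 0.0856
grip_force: 0.0
```

Call:
{"name": "move_arm", "arguments": {
  "rotation": [
    [0, 0, 0],
    [0, 0, 0],
    [0, 0, 0],
    [0, 0, 0],
    [0, 0, 0],
    [0, 0, 0],
    [0, 0, 0],
    [0, 0, 0],
    [0, 0, 0],
    [0, 0, 0],
    [0, 0, 0],
    [0, 0, 0]
  ],
  "translation": [
    [0, 0, -0.2],
    [0, 0, 0],
    [0, 0, 0],
    [0, 0, 0],
    [0, 0, 0],
    [0, 0, 0],
    [0, 0, 0],
    [0, 0, 0],
    [0, 0, 0],
    [0, 0, 0],
    [0, 0, 0],
    [0, 0, 0]
  ],
  "fingers": [40, 80, 120, 160, 200, 255, 255, 255, 255, 255, 255, 255],
  "newtons": 30
}}

```text
time: 6.08
ee_pos: [0.4708, -0.1529, 0.0091]
ee_rot: [2.502, 1.899, 0.001]
contact_force: [-2.7, 0.3, 6.0]
finger_gap: 0.0551
grip_force: 31.6
```

Call:
{"name": "move_arm", "arguments": {
  "rotation": [
    [0, 0, 0],
    [0, 0, 0],
    [0, 0, 0],
    [0, 0, 0],
    [0, 0, 0],
    [0, 0, 0],
    [0, 0, 0],
    [0, 0, 0],
    [0, 0, 0],
    [0, 0, 0],
    [0, 0, 0],
    [0, 0, 0]
  ],
  "translation": [
    [0, 0, -0.4],
    [0, 0, -0.6],
    [0, 0, -1.5],
    [0, 0, -2],
    [0, 0, -2],
    [0, 0, -2],
    [0, 0, -2],
    [0, 0, -2],
    [0, 0, -2],
    [0, 0, -1],
    [0, 0, -0.5],
    [0, 0, 0]
  ],
  "fingers": [255, 255, 255, 255, 255, 255, 255, 255, 255, 255, 255, 255]
}}

```text
time: 7.08
ee_pos: [0.4707, -0.1529, 0.1692]
ee_rot: [2.501, 1.898, 0.001]
contact_force: [0.7, -0.3, -1.3]
finger_gap: 0.0553
grip_force: 32.2
```

```bash
python3 -c "
from go import *
go(.480,.190,.16,-45)
save('top','t1',(340,180,430,260),6)"
```

```text
t 7.08 pos [ 0.4707 -0.1529  0.1692] psi -15.6 tilt 0.1 J6 -0.19 F [ 0.7 -0.3 -1.3] gap 0.0553 grip 32.2
tool shift cm [33.27 -8.33  0.89] turn z rad 0.5131
```

View pics/t1.png

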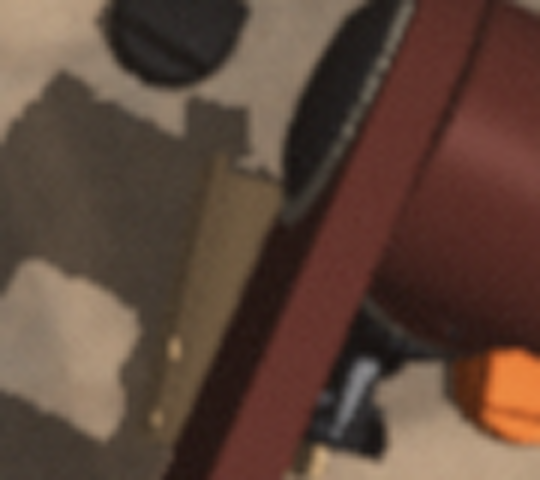

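Call:
{"name": "move_arm", "arguments": {
  "rotation": [
    [0, 0, 0],
    [0, 0, 0],
    [0, 0, 0],
    [0, 0, 0],
    [0, 0, 0],
    [0, 0, 0],
    [0, 0, 0],
    [0, 0, 0],
    [0, 0, 0],
    [0, 0, 0],
    [0, 0, 0],
    [0, 0, 0],
    [0, 0, 0],
    [0, 0, 0],
    [0, 0, 0],
    [0, 0, 0]
  ],
  "translation": [
    [1.1, -0.28, 0],
    [1.8, -0.45, 0],
    [2.4, -0.6, 0],
    [2.4, -0.6, 0],
    [2.4, -0.6, 0],
    [2.4, -0.6, 0],
    [2.4, -0.6, 0],
    [2.4, -0.6, 0],
    [2.4, -0.6, 0],
    [2.4, -0.6, 0],
    [2.4, -0.6, 0],
    [2.4, -0.6, 0],
    [2.4, -0.6, 0],
    [2.4, -0.6, 0],
    [1.0, -0.25, 0],
    [0.57, -0.15, 0]
  ],
  "fingers": [255, 255, 255, 255, 255, 255, 255, 255, 255, 255, 255, 255, 255, 255, 255, 255]
}}

```text
time: 8.47
ee_pos: [0.4783, 0.1917, 0.1667]
ee_rot: [-2.499, -1.901, 0.004]
contact_force: [0.3, -0.8, -1.3]
finger_gap: 0.0551
grip_force: 32.1
```

Call:
{"name": "move_arm", "arguments": {
  "rotation": [
    [0, 0, 0.0733],
    [0, 0, 0.0733],
    [0, 0, 0.0733],
    [0, 0, 0.0733],
    [0, 0, 0.0733],
    [0, 0, 0.0733],
    [0, 0, 0.0733],
    [0, 0, 0],
    [0, 0, 0]
  ],
  "translation": [
    [0, 0, 0],
    [0, 0, 0],
    [0, 0, 0],
    [0, 0, 0],
    [0, 0, 0],
    [0, 0, 0],
    [0, 0, 0],
    [0, 0, 0],
    [0, 0, 0]
  ],
  "fingers": [255, 255, 255, 255, 255, 255, 255, 255, 255]
}}

```text
time: 9.22
ee_pos: [0.4792, 0.1896, 0.1676]
ee_rot: [2.902, 1.204, -0.002]
contact_force: [0.6, -0.6, -0.8]
finger_gap: 0.0553
grip_force: 32.1
```

Run:
```python
from go import *
from ov import *
go(.480,.190,.115,-45)
p=ctrl.get_state()["ee_pos"]; z0=p[2]-.002
G,R=(0,255,0),(0,0,255)
x,y=p[:2]
cu=[(circ(x,y,z0,.028),G),(circ(x,y,z0+.033,.028),G),(box(x,y,z0+.051,.05,.036,np.radians(-37)),R),(circ(.48,.19,.1,.0175),R)]
a=draw("scene",get_image("scene"),cu,(205,140,315,270),4)
t=get_image("top");b=draw("top",t,cu[:3],(210,180,300,265),4)
b=cv2.copyMakeBorder(b,0,len(a)-len(b),0,0,0)
cv2.imwrite("pics/t2.png",cv2.resize(np.hstack([a,b]),(800,520)))
```

```text
t 9.22 pos [0.4792 0.1896 0.1676] psi -44.94 tilt 0.07 J6 1.02 F [ 0.6 -0.6 -0.8] gap 0.0553 grip 32.1
tool shift cm [0.09 0.03 5.26] turn z rad 0.001
```

View pics/t2.png

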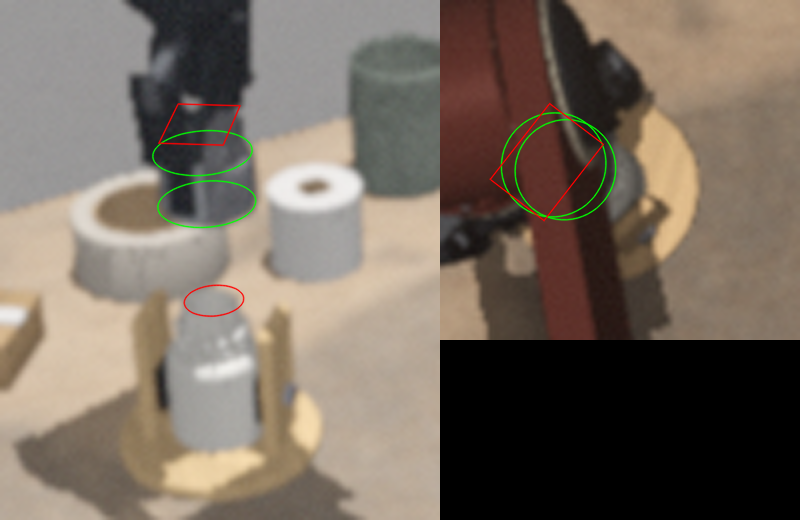

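Call:
{"name": "move_arm", "arguments": {
  "rotation": [
    [0, 0, 0],
    [0, 0, 0],
    [0, 0, 0],
    [0, 0, 0],
    [0, 0, 0],
    [0, 0, 0],
    [0, 0, 0],
    [0, 0, 0],
    [0, 0, 0],
    [0, 0, 0],
    [0, 0, 0],
    [0, 0, 0],
    [0, 0, 0]
  ],
  "translation": [
    [0.2, 0.03, 1.2],
    [0, 0, 1.2],
    [0, 0, 1.2],
    [0, 0, 1.2],
    [0, 0, 0.5],
    [0, 0, 0.5],
    [0, 0, 0.5],
    [0, 0, 0.5],
    [0, 0, 0.4],
    [0, 0, 0.3],
    [0, 0, 0.2],
    [0, 0, 0],
    [0, 0, 0]
  ],
  "fingers": [255, 255, 255, 255, 255, 255, 255, 255, 255, 255, 255, 255, 255]
}}

```text
time: 10.4
ee_pos: [0.4813, 0.1932, 0.0925]
ee_rot: [-2.899, -1.201, -0.003]
contact_force: [-3.3, 5.4, 3.6]
finger_gap: 0.0551
grip_force: 32.9
```

Call:
{"name": "move_arm", "arguments": {
  "rotation": [
    [0, 0, 0],
    [0, 0, 0],
    [0, 0, 0],
    [0, 0, 0],
    [0, 0, 0]
  ],
  "translation": [
    [0, -0.1, 0.15],
    [0, 0, 0.15],
    [0, 0, 0.15],
    [0, 0, 0],
    [0, 0, 0]
  ],
  "fingers": [255, 255, 255, 255, 255]
}}

```text
time: 10.82
ee_pos: [0.4809, 0.1931, 0.0871]
ee_rot: [-2.901, -1.201, -0.003]
contact_force: [0.4, 6.2, 0.3]
finger_gap: 0.0552
grip_force: 32.8
```

Call:
{"name": "move_arm", "arguments": {
  "rotation": [
    [0, 0, 0],
    [0, 0, 0],
    [0, 0, 0],
    [0, 0, 0],
    [0, 0, 0]
  ],
  "translation": [
    [0.07, -0.07, 0.1],
    [0, 0, 0.1],
    [0, 0, 0.1],
    [0, 0, 0.1],
    [0, 0, 0]
  ],
  "fingers": [255, 255, 255, 255, 255]
}}

```text
time: 11.23
ee_pos: [0.4811, 0.1933, 0.0854]
ee_rot: [-2.902, -1.202, 0.0]
contact_force: [-7.9, 1.4, 14.5]
finger_gap: 0.0552
grip_force: 34.0
```

Call:
{"name": "move_arm", "arguments": {
  "rotation": [
    [0, 0, 0],
    [0, 0, 0],
    [0, 0, 0],
    [0, 0, 0],
    [0, 0, 0],
    [0, 0, 0],
    [0, 0, 0],
    [0, 0, 0],
    [0, 0, 0],
    [0, 0, 0],
    [0, 0, 0],
    [0, 0, 0],
    [0, 0, 0],
    [0, 0, 0],
    [0, 0, 0],
    [0, 0, 0],
    [0, 0, 0]
  ],
  "translation": [
    [0, 0, -0.1],
    [0, 0, 0],
    [0, 0, 0],
    [0, 0, 0],
    [0, 0, 0],
    [0, 0, 0],
    [0, 0, 0],
    [0, 0, -0.5],
    [0, 0, -1],
    [0, 0, -1.5],
    [0, 0, -1.5],
    [0, 0, -1.5],
    [0, 0, -1.5],
    [0, 0, -1.5],
    [0, 0, -1],
    [0, 0, -0.5],
    [0, 0, 0]
  ],
  "fingers": [200, 150, 60, 0, 0, 0, 0, 0, 0, 0, 0, 0, 0, 0, 0, 0, 0]
}}

```text
time: 12.65
ee_pos: [0.4814, 0.1933, 0.1908]
ee_rot: [2.902, 1.202, 0.005]
contact_force: [0.0, -0.2, 0.5]
finger_gap: 0.085
grip_force: 0.0
```

Run:
```python
from go import *
from ov import *
go(.481,.192,.115,45)
G,R=(0,255,0),(0,0,255)
s=get_image("scene"); x,y,z=.4805,.1915,.083
cu=[(circ(x,y,z,.028),G),(circ(x,y,z+.033,.028),G),(box(x,y,z+.051,.05,.036,np.radians(-37)),R)]
crop=(215,170,305,270)
a=draw("scene",s,cu,crop,4);b=draw("scene",s,[],crop,4)
cv2.imwrite("pics/t3.png",np.hstack([a,b]))
```

```text
t 12.65 pos [0.4814 0.1933 0.1908] psi -45.0 tilt 0.18 J6 1.02 F [ 0.  -0.2  0.5] gap 0.085 grip 0.0
tool shift cm [-0.14  0.05  7.58] turn z rad 1.5707
```

View pics/t3.png

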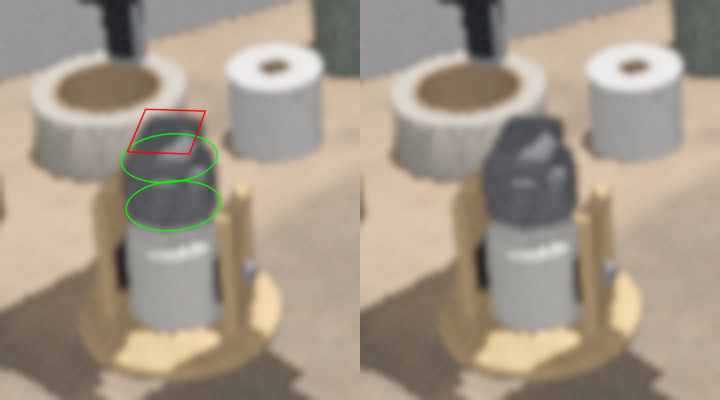

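Call:
{"name": "move_arm", "arguments": {
  "rotation": [
    [0, 0, -0.114],
    [0, 0, -0.114],
    [0, 0, -0.114],
    [0, 0, -0.114],
    [0, 0, -0.114],
    [0, 0, -0.114],
    [0, 0, -0.114],
    [0, 0, -0.114],
    [0, 0, -0.114],
    [0, 0, -0.114],
    [0, 0, -0.114],
    [0, 0, -0.114],
    [0, 0, -0.114],
    [0, 0, -0.114],
    [0, 0, -0.114],
    [0, 0, 0]
  ],
  "translation": [
    [-0.1, 0, 0],
    [0, 0, 0],
    [0, 0, 0],
    [0, 0, 0],
    [0, 0, 0],
    [0, 0, 0],
    [0, 0, 0],
    [0, 0, 0],
    [0, 0, 0],
    [0, 0, 0],
    [0, 0, 0],
    [0, 0, 0],
    [0, 0, 0],
    [0, 0, 0],
    [0, 0, 0],
    [0, 0, 0]
  ],
  "fingers": [0, 0, 0, 0, 0, 0, 0, 0, 0, 0, 0, 0, 0, 0, 0, 0]
}}

```text
time: 14.03
ee_pos: [0.4791, 0.1922, 0.1873]
ee_rot: [-0.994, -2.978, 0.002]
contact_force: [-0.0, -0.4, 0.5]
finger_gap: 0.0853
grip_force: 0.0
```

Call:
{"name": "move_arm", "arguments": {
  "rotation": [
    [0, 0, 0],
    [0, 0, 0],
    [0, 0, 0],
    [0, 0, 0],
    [0, 0, 0],
    [0, 0, 0],
    [0, 0, 0],
    [0, 0, 0],
    [0, 0, 0],
    [0, 0, 0]
  ],
  "translation": [
    [0, 0, 1],
    [0, 0, 1.2],
    [0, 0, 1.2],
    [0, 0, 1.2],
    [0, 0, 0.8],
    [0, 0, 0.7],
    [0, 0, 0.7],
    [0, 0, 0.6],
    [0, 0, 0.2],
    [0, 0, 0]
  ],
  "fingers": [0, 0, 0, 0, 0, 0, 0, 0, 0, 0]
}}

```text
time: 14.87
ee_pos: [0.4795, 0.1923, 0.1122]
ee_rot: [-0.998, -2.978, 0.001]
contact_force: [-0.6, -0.0, -0.5]
finger_gap: 0.0852
grip_force: 0.0
```

```bash
python3 -c "
from go import *
go(.4805,.192,.114,53)"
```

```text
t 14.87 pos [0.4795 0.1923 0.1122] psi 52.96 tilt 0.05 J6 -0.69 F [-0.6 -0.  -0.5] gap 0.0852 grip 0.0
tool shift cm [-0.09  0.03 -0.18] turn z rad -0.0007
```

Call:
{"name": "move_arm", "arguments": {
  "rotation": [
    [0, 0, 0],
    [0, 0, 0],
    [0, 0, 0],
    [0, 0, 0],
    [0, 0, 0],
    [0, 0, 0],
    [0, 0, 0],
    [0, 0, 0],
    [0, 0, 0],
    [0, 0, 0],
    [0, 0, 0],
    [0, 0, 0],
    [0, 0, 0],
    [0, 0, 0]
  ],
  "translation": [
    [-0.09, 0.03, -0.1],
    [0, 0, 0],
    [0, 0, 0],
    [0, 0, 0],
    [0, 0, 0],
    [0, 0, 0],
    [0, 0, 0],
    [0, 0, 0],
    [0, 0, 0],
    [0, 0, 0],
    [0, 0, 0],
    [0, 0, 0],
    [0, 0, 0],
    [0, 0, 0]
  ],
  "fingers": [40, 80, 110, 130, 150, 170, 190, 210, 230, 255, 255, 255, 255, 255],
  "newtons": 20
}}

```text
time: 16.03
ee_pos: [0.4814, 0.1923, 0.1147]
ee_rot: [0.997, 2.978, 0.002]
contact_force: [0.1, 0.9, 4.8]
finger_gap: 0.0359
grip_force: 20.7
```

```bash
python3 -c "
from go import *
go(.4805,.192,.114,53)
print(ctrl.get_state()['ft_torque'])"
```

```text
t 16.03 pos [0.4814 0.1923 0.1147] psi 52.97 tilt 0.1 J6 -0.69 F [0.1 0.9 4.8] gap 0.0359 grip 20.7
tool shift cm [ 0.05 -0.08  0.07] turn z rad -0.0005
[ 0.04544069  0.03013253 -0.00307202]
```

Call:
{"name": "move_arm", "arguments": {
  "rotation": [
    [0, 0, -0.075],
    [0, 0, -0.075],
    [0, 0, -0.075],
    [0, 0, -0.075],
    [0, 0, -0.075],
    [0, 0, -0.075],
    [0, 0, -0.075],
    [0, 0, -0.075],
    [0, 0, -0.075],
    [0, 0, -0.075],
    [0, 0, -0.075],
    [0, 0, -0.075],
    [0, 0, -0.077],
    [0, 0, 0]
  ],
  "translation": [
    [0, 0, 0],
    [0, 0, 0],
    [0, 0, 0],
    [0, 0, 0],
    [0, 0, 0],
    [0, 0, 0],
    [0, 0, 0],
    [0, 0, 0],
    [0, 0, 0],
    [0, 0, 0],
    [0, 0, 0],
    [0, 0, 0],
    [0, 0, 0],
    [0, 0, 0]
  ],
  "fingers": [255, 255, 255, 255, 255, 255, 255, 255, 255, 255, 255, 255, 255, 255]
}}

```text
time: 17.2
ee_pos: [0.4803, 0.1925, 0.1131]
ee_rot: [0.519, -3.098, -0.002]
contact_force: [1.2, 3.0, -0.8]
finger_gap: 0.0356
grip_force: 20.3
```

```bash
python3 -c "
from go import *
go(.4805,.192,.109,109)
print(ctrl.get_state()['ft_torque'])"
```

```text
t 17.2 pos [0.4803 0.1925 0.1131] psi 109.02 tilt 0.08 J6 -1.67 F [ 1.2  3.  -0.8] gap 0.0356 grip 20.3
tool shift cm [-0.01 -0.06  0.41] turn z rad 0.0003
[ 0.53778384 -0.30129029  0.04429121]
```

Call:
{"name": "move_arm", "arguments": {
  "rotation": [
    [0, 0, 0],
    [0, 0, 0],
    [0, 0, 0],
    [0, 0, 0],
    [0, 0, 0],
    [0, 0, 0],
    [0, 0, 0]
  ],
  "translation": [
    [0, 0, 0],
    [0, 0, 0],
    [0, 0, 0],
    [0, 0, 0],
    [0, 0, 0],
    [0, 0, 0],
    [0, 0, 0]
  ],
  "fingers": [120, 110, 110, 110, 110, 110, 110]
}}

```text
time: 17.78
ee_pos: [0.4807, 0.192, 0.1138]
ee_rot: [0.517, -3.099, 0.0]
contact_force: [0.7, -0.6, 0.4]
finger_gap: 0.0489
grip_force: 0.0
```

Run:
```python
from go import *
from ov import *
go(.4805,.192,.107,109)
s=get_image("scene"); crop=(215,170,305,270); G=(0,255,0)
a=draw("scene",s,[(circ(.4805,.1915,z,.028),c) for z,c in((.083,G),(.076,(0,0,255)))],crop,4);b=draw("scene",s,[],crop,4)
cv2.imwrite("pics/t4.png",np.hstack([a,b]))
```

```text
t 17.78 pos [0.4807 0.192  0.1138] psi 108.93 tilt 0.01 J6 -1.67 F [ 0.7 -0.6  0.4] gap 0.0489 grip 0.0
tool shift cm [0.02 0.01 0.68] turn z rad -0.0012
```

View pics/t4.png

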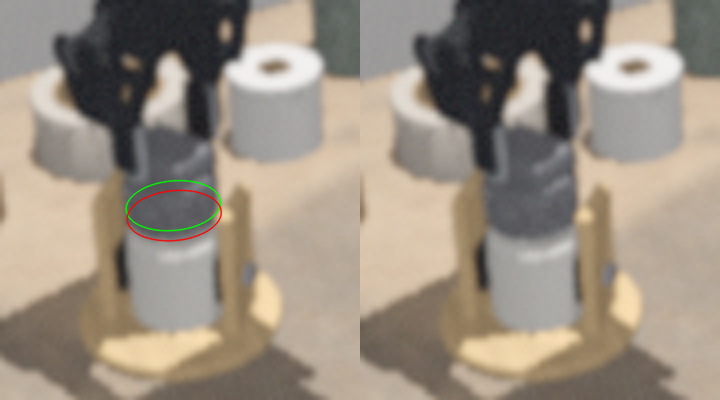

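The lid's lower edge fell from about y=228 to 237 in the crop, roughly 7 mm, so it has dropped into the thread. Now I go down, regrip and screw it forward.

Call:
{"name": "move_arm", "arguments": {
  "rotation": [
    [0, 0, 0],
    [0, 0, 0],
    [0, 0, 0],
    [0, 0, 0],
    [0, 0, 0],
    [0, 0, 0],
    [0, 0, 0],
    [0, 0, 0],
    [0, 0, 0],
    [0, 0, 0],
    [0, 0, 0],
    [0, 0, 0]
  ],
  "translation": [
    [0, 0, 0.2],
    [0, 0, 0.2],
    [0, 0, 0.25],
    [0, 0, 0],
    [0, 0, 0],
    [0, 0, 0],
    [0, 0, 0],
    [0, 0, 0],
    [0, 0, 0],
    [0, 0, 0],
    [0, 0, 0],
    [0, 0, 0]
  ],
  "fingers": [110, 110, 110, 110, 130, 150, 170, 200, 255, 255, 255, 255],
  "newtons": 20
}}

```text
time: 18.83
ee_pos: [0.4809, 0.1926, 0.1079]
ee_rot: [-0.517, 3.098, 0.002]
contact_force: [-1.6, 3.3, 5.2]
finger_gap: 0.036
grip_force: 21.2
```

Call:
{"name": "move_arm", "arguments": {
  "rotation": [
    [0, 0, 0.05],
    [0, 0, 0.1],
    [0, 0, 0.1],
    [0, 0, 0.1],
    [0, 0, 0.1],
    [0, 0, 0.1],
    [0, 0, 0.1],
    [0, 0, 0.1],
    [0, 0, 0.1],
    [0, 0, 0.1],
    [0, 0, 0]
  ],
  "translation": [
    [0, 0, 0.01],
    [0, 0, 0.02],
    [0, 0, 0.02],
    [0, 0, 0.02],
    [0, 0, 0.02],
    [0, 0, 0.02],
    [0, 0, 0.02],
    [0, 0, 0.02],
    [0, 0, 0.02],
    [0, 0, 0.02],
    [0, 0, 0.02]
  ],
  "fingers": [255, 255, 255, 255, 255, 255, 255, 255, 255, 255, 255]
}}

```text
time: 19.75
ee_pos: [0.4811, 0.1924, 0.1057]
ee_rot: [0.96, 2.991, 0.002]
contact_force: [-0.2, 2.5, 6.6]
finger_gap: 0.036
grip_force: 21.4
```

```bash
python3 -c "
from go import *
go(.4805,.192,.102,-15)
print(ctrl.get_state()['ft_torque'])"
```

```text
t 19.75 pos [0.4811 0.1924 0.1057] psi 54.41 tilt 0.07 J6 -0.71 F [-0.2  2.5  6.6] gap 0.036 grip 21.4
tool shift cm [ 0.03 -0.07  0.37] turn z rad 1.2114
[ 0.47695865  0.34662973 -0.09705045]
```

Call:
{"name": "move_arm", "arguments": {
  "rotation": [
    [0, 0, 0.106],
    [0, 0, 0.106],
    [0, 0, 0.106],
    [0, 0, 0.106],
    [0, 0, 0.106],
    [0, 0, 0.106],
    [0, 0, 0.106],
    [0, 0, 0.106],
    [0, 0, 0.106],
    [0, 0, 0.106],
    [0, 0, 0.08],
    [0, 0, 0.07],
    [0, 0, 0]
  ],
  "translation": [
    [0, 0, 0.022],
    [0, 0, 0.022],
    [0, 0, 0.022],
    [0, 0, 0.022],
    [0, 0, 0.022],
    [0, 0, 0.022],
    [0, 0, 0.022],
    [0, 0, 0.022],
    [0, 0, 0.022],
    [0, 0, 0.022],
    [0, 0, 0.022],
    [0, 0, 0.022],
    [0, 0, 0]
  ],
  "fingers": [255, 255, 255, 255, 255, 255, 255, 255, 255, 255, 255, 255, 255]
}}

```text
time: 20.83
ee_pos: [0.4805, 0.1921, 0.1031]
ee_rot: [-2.489, -1.916, 0.001]
contact_force: [-4.5, 2.4, 7.4]
finger_gap: 0.0355
grip_force: 21.5
```

```bash
python3 -c "
from go import *
go(.4805,.192,.102,-15)
print(ctrl.get_state()['ft_torque'])"
```

```text
t 20.83 pos [0.4805 0.1921 0.1031] psi -14.81 tilt 0.05 J6 0.49 F [-4.5  2.4  7.4] gap 0.0355 grip 21.5
tool shift cm [-0.01  0.    0.11] turn z rad 0.0033
[ 0.37638339  0.74318745 -0.09291558]
```

Call:
{"name": "move_arm", "arguments": {
  "rotation": [
    [0, 0, 0.03],
    [0, 0, 0.03],
    [0, 0, 0],
    [0, 0, 0]
  ],
  "translation": [
    [0, 0, 0.02],
    [0, 0, 0],
    [0, 0, 0],
    [0, 0, 0]
  ],
  "fingers": [255, 255, 255, 255]
}}

```text
time: 21.17
ee_pos: [0.4803, 0.192, 0.103]
ee_rot: [-2.542, -1.846, 0.002]
contact_force: [-3.9, 2.2, 8.4]
finger_gap: 0.0356
grip_force: 22.3
```

```bash
python3 -c "
from go import *
go(.4805,.192,.102,-15)
print(ctrl.get_state()['ft_torque'])"
```

```text
t 21.17 pos [0.4803 0.192  0.103 ] psi -18.01 tilt 0.08 J6 0.55 F [-3.9  2.2  8.4] gap 0.0356 grip 22.3
tool shift cm [0.01 0.02 0.1 ] turn z rad -0.0526
[0.2821941  0.8426228  0.45763006]
```

The moment about the axis jumped from -0.09 to 0.46 N m at ψ ≈ -18°, so the lid is at its stop. I let go and retreat.

Call:
{"name": "move_arm", "arguments": {
  "rotation": [
    [0, 0, 0],
    [0, 0, 0],
    [0, 0, 0],
    [0, 0, 0],
    [0, 0, 0],
    [0, 0, 0],
    [0, 0, 0],
    [0, 0, 0],
    [0, 0, 0],
    [0, 0, 0],
    [0, 0, 0],
    [0, 0, 0],
    [0, 0, 0],
    [0, 0, 0],
    [0, 0, 0],
    [0, 0, 0]
  ],
  "translation": [
    [0, 0, 0],
    [0, 0, 0],
    [0, 0, 0],
    [0, 0, 0],
    [0, 0, 0],
    [0, 0, 0],
    [0, 0, -0.5],
    [0, 0, -1],
    [0, 0, -2],
    [0, 0, -2],
    [0, 0, -2],
    [0, 0, -2],
    [0, 0, -2],
    [0, 0, -2],
    [0, 0, -1],
    [0, 0, 0]
  ],
  "fingers": [130, 100, 60, 30, 0, 0, 0, 0, 0, 0, 0, 0, 0, 0, 0, 0]
}}

```text
time: 22.5
ee_pos: [0.4823, 0.1925, 0.2515]
ee_rot: [2.543, 1.84, 0.01]
contact_force: [0.1, 1.4, 0.8]
finger_gap: 0.0856
grip_force: 0.0
```

Run:
```python
from go import *
from ov import *
go(.4805,.192,.107,-15)
s=get_image("scene"); crop=(215,170,305,270); G=(0,255,0);x,y=.4805,.1915
a=draw("scene",s,[(circ(x,y,.076,.028),(0,0,255)),(circ(x,y,.071,.028),G),(box(x,y,.122,.05,.036,np.radians(75)),G)],crop,4);b=draw("scene",s,[],crop,4)
cv2.imwrite("pics/t5.png",np.hstack([a,b]))
```

```text
t 22.5 pos [0.4823 0.1925 0.2515] psi -18.24 tilt 0.39 J6 0.55 F [0.1 1.4 0.8] gap 0.0856 grip 0.0
tool shift cm [-0.16 -0.24 14.45] turn z rad -0.0566
```

View pics/t5.png

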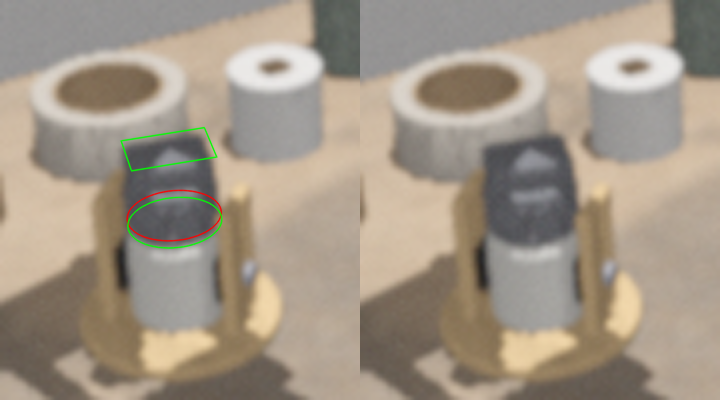

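The lid sits level with its lower edge at about y=245, which matches an origin height of 71 mm. The grip is turned to the canister's x and the gripper is clear, so I hand it in.

```bash
python3 -c "
from plant import order
print(order.job_done())"
```

```text
the job is handed in; nothing more can be done
None
```

The lid is screwed home on the canister, let go, and the job was handed in at about 22.5 s. The stop showed as a jump in the turning moment, and the last picture matches the 71 mm height, but the hand-in gave no verdict.

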